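# Scoop brass slugs out of a low parts bay

## Task

Three small brass slugs lie under the low roof of the parts bay: slide the pan of the long-handled scoop in under the roof until all three have ridden into it, without striking the roof, draw it out and set it down on the board in front. Let go, take the scoop again right behind its pan, lift it level and tip all the slugs into the metal bowl. Then lay the empty scoop down on its underside on the board in front of the bay; keep the fingers off the slugs and leave the bay and the things around undisturbed.

Things in the scene. Friction and masses are not known exactly. Their poses are not given: they have to be found in the camera images.
- bay: Fixed aluminium bay on a grey board (x = -250 to 130, y = -175 to 80 mm; top 8 mm over the worktop). Origin on the board's top under the middle of the roof's front edge; x into the bay, z up. Side walls: inner faces at y = +-42 mm, x = 0 to 120. A cross fence, near face at x = 85 mm, 5 mm thick, spans the bay 5 to 17 mm up: it stops slugs; the scoop's thin lip passes below.
- bay_roof: Roof of the bay, same frame: flat plate from x = 0 to 124 mm, y = +-67 mm, underside 40 mm and top 46 mm above the board (low upstand at the rear); a little carton stands on it.
- scoop: Loose steel scoop on the board, wooden handle, 90 g, 218 mm long. Origin at the underside below the pan's middle; x to the open front, handle to -x, z up. Pan 68 wide (64 inside), floor 2 mm thick; sloping thin lip ends at x = +31; side walls 15 mm high, 9 mm high from x = 9 to 17.5; rear wall x = -30, 16 high. Handle bar 12 wide, 6 to 22 above the underside, x = -41 to -187, foot at its end keeps it level.
- scoop_grip (a point): Where the handle is held for reaching into the bay: middle of the bar, scoop x = -150 mm, 14 mm above the underside.
- scoop_neck (a point): Where the handle is held for tipping: middle of the bar right behind the pan, scoop x = -62 mm, 14 mm above the underside. Axes as the scoop.
- scoop_pan (a point): Middle of the pan's floor (2 mm above the underside).
- scoop_lip (a point): Middle of the pan's front lip, scoop x = +31 mm. Pushed in until the side walls meet the bay's fence, the lip is 13.5 mm beyond the fence's near face; the slugs, held back by the fence, have then ridden up into the pan.
- slug_a_center (a point): Centre of a round brass slug, 14 mm across, 9 mm high, 12 g, smooth (slides off the pan tilted about 20 degrees), lying flat on the board under the roof. The three are alike, side by side some 18 mm apart across the bay, at most 21 mm off its centre line, their centres 10 to 29 mm before the fence.
- slug_b_center (a point): Centre of the second brass slug, alike.
- slug_c_center (a point): Centre of the third brass slug, alike.
- bowl: Open aluminium bowl, 0.35 kg, loose on the worktop (underside at z = 0): rim 110 mm across, 40 mm high, narrowing to the bottom. Origin at the centre of its underside.
- holder: Bystander: round steel case holder, 40 mm wide, 23 mm high, loose on the board right of the bay.
- cup: Bystander: small black oil cup, 28 mm across, 13 mm high, loose, left of the bay.
- driver: Bystander: thin screwdriver, 98 mm long, lying loose.

How it is judged:
By the outcome, as a careful person would: the job done as asked, in the order asked, and still so for the second after the job is handed in, with the robot touching nothing.
It also fails if it takes over 72 s, if anything falls off the work surface, if the arm or the gripper's body presses on something with over 40 N, if the wrist force passes 120 N, or if a joint passes its speed limit or range.

## Robot

A 6-joint arm with a two-finger parallel gripper is mounted at the origin on a cart in front of the work surface, level with it; the furniture and walls round the work are solid. World frame = base frame: x ahead of the robot, y to its left, z up, the work surface at z = 0. Lengths are in m, angles in rad, forces in N, time in s.
With the tool pointing down it reaches from about 0.35 to 0.85 m from the base axis. Payload 8.1 kg.
Tool frame: the origin (TCP) lies at the centre of the arm's flange, where the gripper is bolted on; the fingertips stand 186 mm ahead of it and the grasp point (between the pads) lies 167 mm ahead of it; z points along the fingers, y is the line along which they close (so a half turn about z gives the same grasp; the last joint's range is limited). The gripper opens to 93 mm and grips with 3 to 60 N. Pads are 15 mm wide; open, the fingers measure 128 mm over their backs; the gripper's body (75 mm by 188 mm) begins 65 mm behind the grasp point.
Start: joints at [-1.231, 0.13, 1.488, -0, 1.523, -0.085], TCP at [0.247, -0.547, 0.405] pointing down, gripper open.
Joint ranges: [-2.96, 2.96], [-0.89, 2.26], [0.02, 2.5], [-1.34, 4.48], [0, 2.73], [-2.66, 2.66]. Speed limits (rad/s): [2.39, 2.39, 2.79, 3.14, 3.14, 3.14].

## Interface

Orientations are given as a rotation vector (axis times angle).
In Python, from plant import read_state, read_camera, camera_params, robot gives the robot as it stands.
- The arm moves only by the tool carry_out, never from a script. Its argument "targets" is a list of rows, each an object of numbers: "hand": the opening in per cent of the stroke, from 0 (shut) to 100 (fully open); "x", "y", "z": the shift along the tool's x, y, z in m; "ax", "ay", "az": the turn, a rotation vector about the tool's x, y, z in rad. In form: [{"hand": .., "x": .., "y": .., "z": .., "ax": .., "ay": .., "az": ..}, ...]. A call has 1 to 8 rows; each row is the pose to reach, as a shift and turn from the pose commanded when the call began, along the tool's axes at that moment; what a row does not reach only later rows make up. A row lasts 1/8 s, in which the tool goes at most 62.5 mm and 10.7 degrees, less where a joint would pass 70% of its speed; a pose out of reach is approached as far as the arm can. A call with a gripper value outside its range is refused whole. The fingers move at their own pace and stop on an object; "newtons" is the grip in N (left out, the last holds). Time passes only in rows, so rows that repeat a pose let the fingers close. It gives the time, the measured TCP pose, the force, the opening and the grip force at its end, in the units of the state.
- read_state(): the state, without advancing time (a new reading comes with each control period).
- read_camera(name): name is "scene" or "top" or "wrist"; returns (picture, depth): 384x512x3 uint8, blue, green, red; 384x512 float32, m along the optical axis (not along the pixel's ray), 0 where there is no reading.
- camera_params(name): a dict with "fx", "fy", "cx", "cy" (pixels), "k1" (the pictures are not rectified: a ray, as slopes to the right and down, at radius r is drawn at 1 + k1 r^2 times it, then the intrinsics apply), "position" and "rotation" of the camera in the world. Camera axes: x right, y up, looking along -z (the intrinsics and any distortion apply to the point x, -y, -z); pixel columns grow to the right and rows downward; lengths in m; the calibration is good to about 2 mm. A picture is of the moment at which its call begins: read the wrist's pose just before it. camera_params takes no time and is no camera call; for the wrist camera it gives the pose at the moment of the call.
- robot.close_job(): hands the job in; it is judged then, once.
The state is a dict: "t": time; "q": joint angles; "dq": joint speeds; "joint_torque": joint torques, N m; "tool_pos": TCP position; "orientation": TCP orientation; "force": force on the tool from outside, world axes, zero at the start; "wrist_torque": the same for the moment, N m; "opening": finger opening in m; "gripper_force": force on a finger pad.
Only numpy, scipy, OpenCV 4.12 (cv2) and the standard library are available. Lean on these libraries where they do the work, as an engineer would, in place of code of your own. Each camera call takes 0.05 s, during which the arm holds its last target. There are 200 camera calls.

## Working session

There is one attempt and no reset: what is moved stays moved. The work goes in short steps, Python scripts to look and compute and a tool call to move; the robot and the scene stay as the last step left them, time stands still between calls to the robot, and variables do not carry over. Pictures are saved under pics/ and viewed, at most 10 in all, crops included, and the job is handed in when it is done.

Besides the shell and the picture viewer there is one more tool, called after "Call:" by a JSON object that holds its "api" and its "payload", one argument or row to a line. carry_out: Moves the arm, as the interface text tells. Its arguments: {"type":"object","properties":{"targets":{"type":"array","items":{"type":"object","properties":{"hand":{"type":"number"},"x":{"type":"number"},"y":{"type":"number"},"z":{"type":"number"},"ax":{"type":"number"},"ay":{"type":"number"},"az":{"type":"number"}}}},"newtons":{"type":"number"}},"required":["targets"]}

```bash
mkdir -p pics; ls; cat > h.py <<'E'
import numpy as np, cv2
from scipy.spatial.transform import Rotation as R
from plant import read_state, read_camera, camera_params, robot
def rays(p,uv):
    uv=np.atleast_2d(uv).astype(float)
    d=np.stack([(uv[:,0]-p['cx'])/p['fx'],(uv[:,1]-p['cy'])/p['fy']],1)
    s=d.copy()
    for _ in range(20): s=d/(1+p['k1']*(s**2).sum(1,keepdims=True))
    return s
def rot(p):
    r=np.array(p['rotation'],float)
    return r if r.shape==(3,3) else (R.from_rotvec(r).as_matrix() if r.size==3 else R.from_quat(r).as_matrix())
def toplane(p,uv,z):
    s=rays(p,uv); d=np.c_[s[:,0],-s[:,1],-np.ones(len(s))]@rot(p).T
    o=np.array(p['position']); return o+d*((z-o[2])/d[:,2])[:,None]
def cloud(p,dep):
    v,u=np.mgrid[:dep.shape[0],:dep.shape[1]]
    s=rays(p,np.c_[u.ravel(),v.ravel()]); z=dep.ravel()[:,None]
    return (np.array(p['position'])+np.c_[s[:,0:1]*z,-s[:,1:]*z,-z]@rot(p).T).reshape(*dep.shape,3)
def proj(p,X):
    c=(np.atleast_2d(X)-np.array(p['position']))@rot(p); s=np.c_[c[:,0]/-c[:,2],-c[:,1]/-c[:,2]]
    s=s*(1+p['k1']*(s**2).sum(1,keepdims=True)); return s*[p['fx'],p['fy']]+[p['cx'],p['cy']]
E
python3 - <<'E'
from h import *
ims=[]
for n in ['scene','top']:
    p=camera_params(n); im,d=read_camera(n); np.savez('pics/'+n+'.npz',im=im,d=d); cv2.imwrite(f'pics/{n}0.png',im)
    print(n,p)
print(read_state())
E
```

```text
pics
scene {'fx': 407.2074986475325, 'fy': 407.2074986475325, 'cx': 248.36124893028804, 'cy': 184.9939318844721, 'k1': -0.02499189269570208, 'position': array([ 0.50240791, -0.66239807,  0.87289837]), 'rotation': array([ 0.61578399, -0.05149417, -0.16887425])}
top {'fx': 485.619675976046, 'fy': 485.619675976046, 'cx': 254.47316542628394, 'cy': 196.01869029769736, 'k1': -0.05156454614873644, 'position': array([ 0.45828908, -0.07554689,  1.48532729]), 'rotation': array([ 0.09194721, -0.07678273, -1.59051314])}
{'t': 0.1, 'q': array([-1.23135161e+00,  1.31063896e-01,  1.48915063e+00,  3.45819081e-06,
        1.52298647e+00, -8.54143951e-02]), 'dq': array([ 0.00156772, -0.00061238, -0.00367237,  0.00081746, -0.00058229,
       -0.00061271]), 'joint_torque': array([ 3.28704344e-03, -5.61339533e+01, -4.93096411e+01,  7.71478261e-02,
        2.92003871e-02, -6.49483582e-05]), 'tool_pos': array([ 0.24726181, -0.54646319,  0.40381593]), 'orientation': array([-3.06941465e+00, -6.62022420e-01,  3.14484014e-04]), 'force': array([0.38142835, 0.64814797, 0.47585966]), 'wrist_torque': array([ 0.00992074, -0.04599087, -0.00436922]), 'gripper_force': 0.0, 'opening': 0.09264223852563992}
```

View pics/top0.png

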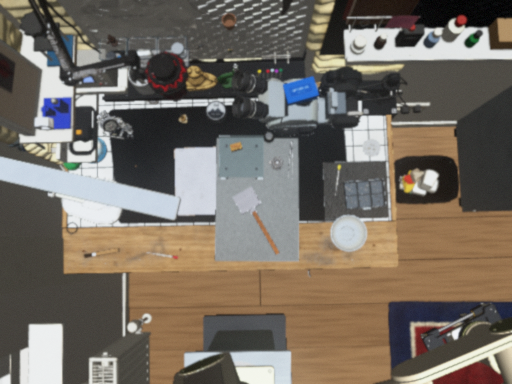

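View pics/scene0.png

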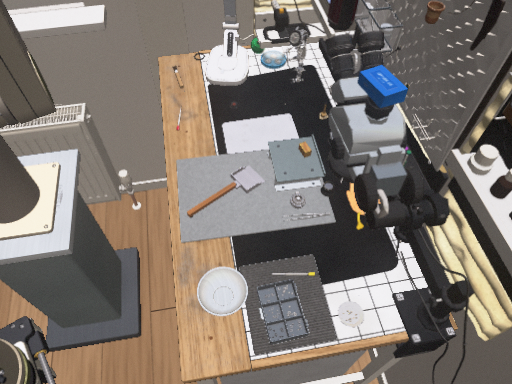

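The top view shows the bay roof at about px (242,158), the scoop pan at (246,200) with its handle running to (277,251), and the bowl at (348,233). The scene view has the same layout: pan (247,179), bowl (221,291). Next I measure these.

```bash
python3 - <<'E'
from h import *
p=camera_params('top'); z=np.load('pics/top.npz'); im,d=z['im'],z['d']
hsv=cv2.cvtColor(im,cv2.COLOR_BGR2HSV).astype(int)
C=cloud(p,d)
# bowl: points rising above z .03
W=C
def comp(m,box):
    u0,u1,v0,v1=box; k=np.zeros(m.shape,np.uint8); k[v0:v1,u0:u1]=m[v0:v1,u0:u1]
    n,l,s,c=cv2.connectedComponentsWithStats(k); i=1+np.argmax(s[1:,4]); return l==i
def rect(m,zz):
    c=max(cv2.findContours(m.astype(np.uint8),cv2.RETR_EXTERNAL,cv2.CHAIN_APPROX_NONE)[0],key=len)[:,0]
    P=toplane(p,c,zz)[:,:2]*1000
    r=cv2.minAreaRect(P.astype(np.float32)); return r,cv2.boxPoints(r)
b=[188,125,174]
print('depth samples',[(n,C[v,u].round(3)) for n,u,v in [('board',285,200),('roof',245,165),('pan',246,200),('bowl',348,233),('handle',266,232),('holder',276,162)]])
hm=comp((hsv[...,0]<18)&(hsv[...,1]>90),(235,290,205,258)); print('handle',rect(hm,.008+.022))
for px in [(240,160),(285,200),(246,200),(252,170)]: print(px,im[px[1],px[0]],hsv[px[1],px[0]])
rm=comp((hsv[...,1]>35)&(hsv[...,0]>75)&(hsv[...,0]<110),(212,275,132,186)); print('roof',rm.sum(),rect(rm,.008+.046))
pm=comp((im.min(2)>165),(225,268,180,220)); print('pan',pm.sum(),rect(pm,.008+.012))
bm=comp((im.min(2)>165),(325,372,210,256)); print('bowl',bm.sum(),rect(bm,.04), cv2.minEnclosingCircle((toplane(p,np.argwhere(bm)[:,::-1],.04)[:,:2]*1000).astype(np.float32)))
big=cv2.resize(im[120:270,200:380],None,fx=4.4,fy=4,interpolation=cv2.INTER_CUBIC); cv2.imwrite('pics/crop1.png',big)
E
```

```text
depth samples [('board', array([ 0.603, -0.156,  0.008])), ('roof', array([ 0.706, -0.037,  0.054])), ('pan', array([ 0.605, -0.037,  0.011])), ('bowl', array([ 0.498, -0.346,  0.002])), ('handle', array([ 0.506, -0.095,  0.026])), ('holder', array([ 0.717, -0.131,  0.03 ]))]
handle (((504.4442138671875, -93.15156555175781), (140.2710723876953, 10.266132354736328), 29.30574607849121), array([[ 440.77213 , -123.00467 ],
       [ 445.7971  , -131.95694 ],
       [ 568.11633 ,  -63.298462],
       [ 563.0913  ,  -54.34619 ]], dtype=float32))
(240, 160) [145 141 127] [ 97  32 145]
(285, 200) [156 153 148] [101  13 156]
(246, 200) [194 185 183] [115  14 194]
(252, 170) [148 142 129] [ 99  33 148]
roof 537 (((737.2977294921875, -28.985450744628906), (117.61064147949219, 135.64527893066406), 5.109114646911621), array([[ 672.6863  ,   33.33095 ],
       [ 684.76587 , -101.775406],
       [ 801.9092  ,  -91.30185 ],
       [ 789.8296  ,   43.804504]], dtype=float32))
pan 462 (((598.8563842773438, -40.879478454589844), (75.18659210205078, 71.69063568115234), 29.923057556152344), array([[548.39343 , -28.565393],
       [584.1554  , -90.69939 ],
       [649.31934 , -53.193565],
       [613.5574  ,   8.94043 ]], dtype=float32))
bowl 1070 (((502.20977783203125, -341.28631591796875), (108.5903549194336, 114.48204040527344), 71.97215270996094), array([[ 430.9757 , -375.20105],
       [ 539.8374 , -410.63086],
       [ 573.44385, -307.37158],
       [ 464.58215, -271.94177]], dtype=float32)) ((507.5242919921875, -349.6661376953125), 67.90442657470703)
```

View pics/crop1.png

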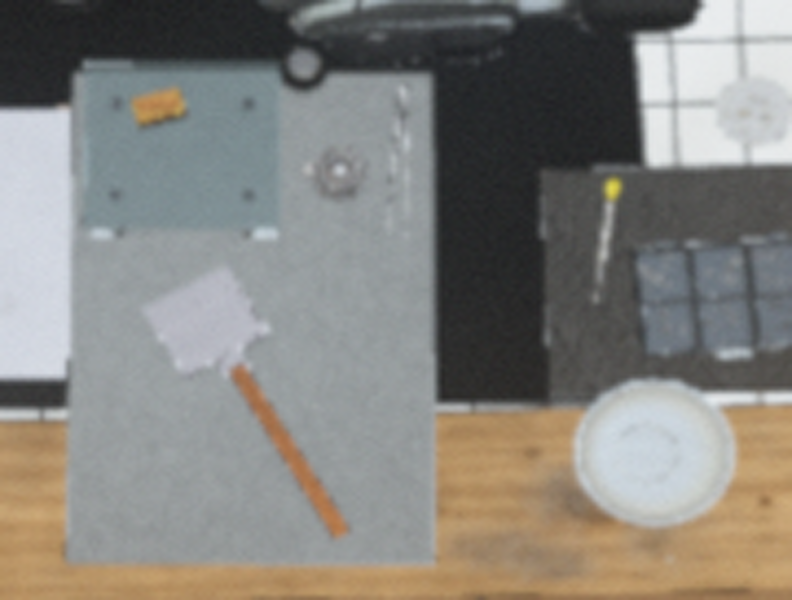

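The crop shows the roof's front edge at crop y≈230, from x≈83 to 278, and the bowl at (655,452). Positions are good to about 1 cm, so I move above the handle for a closer wrist look.

```bash
cat >> h.py <<'E'
def toolR(yaw,pitch=0):  # tool x at world yaw (deg), pointing down; pitch>0: scoop nose down
    return (R.from_euler('z',yaw,degrees=True)*R.from_euler('y',pitch,degrees=True)*R.from_euler('x',180,degrees=True))
def plan(grasp,yaw,pitch=0,frm=None):
    """world grasp point -> shift, turn from present pose (or frm=(pos,R))"""
    s=read_state(); p0,R0=frm or (np.array(s['tool_pos']),R.from_rotvec(s['orientation']))
    R1=toolR(yaw,pitch); p1=np.array(grasp)-R1.apply([0,0,.167])
    print('shift',R0.inv().apply(p1-p0).round(4),'turn',(R0.inv()*R1).as_rotvec().round(4)); return p1,R1
E
python3 - <<'E'
from h import *
p=camera_params('top')
q=toplane(p,[(218.9,177.5),(263.2,177.5)],.054); print(q.round(4))
q=toplane(p,[(215.5,260.5),(299.1,260.5),(298.2,138)],.008); print(q.round(4))
plan([.50,-.06,.20],29.3)
E
```

```text
[[ 0.6702  0.0415  0.054 ]
 [ 0.6672 -0.0905  0.054 ]]
[[ 0.4239  0.0589  0.008 ]
 [ 0.4187 -0.1935  0.008 ]
 [ 0.7952 -0.2023  0.008 ]]
shift [ 0.4308 -0.339   0.0374] turn [-0.0016 -0.0002 -0.0865]
```

Call:
{"api": "carry_out", "payload": {
  "targets": [
    {"hand": 100,"x": 0.431,"y": -0.339,"z": 0.037,"az": -0.0865},
    {"x": 0.431,"y": -0.339,"z": 0.037,"az": -0.0865,"hand": 100},
    {"x": 0.431,"y": -0.339,"z": 0.037,"az": -0.0865,"hand": 100},
    {"x": 0.431,"y": -0.339,"z": 0.037,"az": -0.0865,"hand": 100},
    {"x": 0.431,"y": -0.339,"z": 0.037,"az": -0.0865,"hand": 100},
    {"x": 0.431,"y": -0.339,"z": 0.037,"az": -0.0865,"hand": 100},
    {"x": 0.431,"y": -0.339,"z": 0.037,"az": -0.0865,"hand": 100},
    {"x": 0.431,"y": -0.339,"z": 0.037,"az": -0.0865,"hand": 100}
  ]
}}

```text
schema error: expected keys hand, x, y, z, ax, ay, az
```

Call:
{"api": "carry_out", "payload": {
  "targets": [
    {"hand": 100},
    {"hand": 100},
    {"hand": 100}
  ]
}}

```text
schema error: expected keys hand, x, y, z, ax, ay, az
```

```bash
python3 - <<'E'
from h import *
s=read_state(); print(s['tool_pos'],s['t'],s['q'])
p=camera_params('wrist'); im,d=read_camera('wrist'); np.savez('pics/w1.npz',im=im,d=d,**p); cv2.imwrite('pics/w1.png',im)
plan([.50,-.06,.20],29.3)
print(p,proj(p,[[.6687,-.0245,.054],[.6702,.0415,.054],[.6038,-.0374,.01],[.473,-.111,.03]]))
E
```

```text
[ 0.24726181 -0.54646319  0.40381593] 0.1 [-1.23135161e+00  1.31063896e-01  1.48915063e+00  3.45819081e-06
  1.52298647e+00 -8.54143951e-02]
shift [ 0.4308 -0.339   0.0375] turn [-0.0015 -0.0002 -0.0866]
{'fx': 328.26696282813145, 'fy': 328.26696282813145, 'cx': 249.31774100213826, 'cy': 191.69915814711516, 'k1': -0.07785162162945672, 'position': array([ 0.31402171, -0.51688494,  0.38437194]), 'rotation': array([-0.23572845,  0.15476322, -1.13735989])} [[ 283.84239712  259.95013751]
 [ 485.960132    600.48745478]
 [  48.73833084 -153.96182049]
 [ -24.06571917 -164.65742398]]
```

View pics/w1.png

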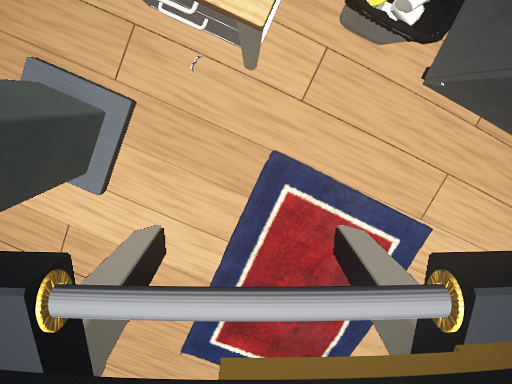

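The call was refused because every key is required. The picture only shows the floor, with the fingers at the bottom of the view around (160,235) and (340,235). I'll resend with full rows.

Call:
{"api": "carry_out", "payload": {
  "targets": [
    {"hand": 100,"x": 0.431,"y": -0.339,"z": 0.037,"ax": 0,"ay": 0,"az": -0.0865},
    {"hand": 100,"x": 0.431,"y": -0.339,"z": 0.037,"ax": 0,"ay": 0,"az": -0.0865},
    {"hand": 100,"x": 0.431,"y": -0.339,"z": 0.037,"ax": 0,"ay": 0,"az": -0.0865},
    {"hand": 100,"x": 0.431,"y": -0.339,"z": 0.037,"ax": 0,"ay": 0,"az": -0.0865},
    {"hand": 100,"x": 0.431,"y": -0.339,"z": 0.037,"ax": 0,"ay": 0,"az": -0.0865},
    {"hand": 100,"x": 0.431,"y": -0.339,"z": 0.037,"ax": 0,"ay": 0,"az": -0.0865},
    {"hand": 100,"x": 0.431,"y": -0.339,"z": 0.037,"ax": 0,"ay": 0,"az": -0.0865},
    {"hand": 100,"x": 0.431,"y": -0.339,"z": 0.037,"ax": 0,"ay": 0,"az": -0.0865}
  ]
}}

```text
t: 1.15
tool_pos: [0.4779, -0.1021, 0.371]
orientation: [3.039, 0.794, 0.0]
force: [1.2, -0.8, -0.5]
opening: 0.0926
gripper_force: 0.0
```

```bash
python3 - <<'E'
from h import *
plan([.50,-.06,.20],29.3)
E
```

```text
shift [ 0.0398 -0.0259  0.004 ] turn [ 0.0004 -0.0002 -0.0002]
```

Call:
{"api": "carry_out", "payload": {
  "targets": [
    {"hand": 100,"x": 0.04,"y": -0.026,"z": 0.004,"ax": 0,"ay": 0,"az": 0},
    {"hand": 100,"x": 0.04,"y": -0.026,"z": 0.004,"ax": 0,"ay": 0,"az": 0},
    {"hand": 100,"x": 0.04,"y": -0.026,"z": 0.004,"ax": 0,"ay": 0,"az": 0}
  ]
}}

```text
t: 1.52
tool_pos: [0.4994, -0.0619, 0.3668]
orientation: [3.039, 0.796, -0.001]
force: [-0.2, -0.5, -0.4]
opening: 0.0927
gripper_force: 0.0
```

```bash
python3 - <<'E'
from h import *
s=read_state(); print(s['tool_pos'],s['t'])
p=camera_params('wrist'); im,d=read_camera('wrist'); np.savez('pics/w1.npz',im=im,d=d,**p); cv2.imwrite('pics/w2.png',im)
print(proj(p,[[.6687,-.0245,.054],[.6702,.0415,.054],[.6038,-.0374,.01],[.473,-.111,.03]]).round())
E
```

```text
[ 0.49943366 -0.0619053   0.36681584] 1.525
[[311. -13.]
 [241. -58.]
 [279.  71.]
 [278. 223.]]
```

View pics/w2.png

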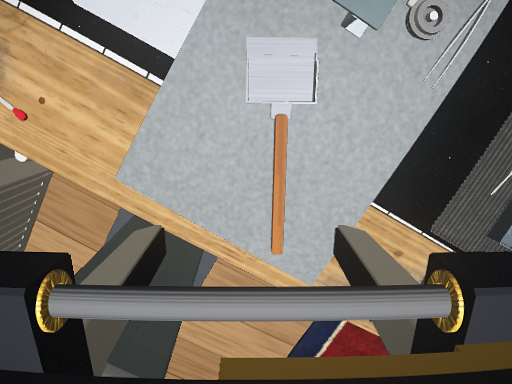

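The wrist view shows the pan at (282,70) and the handle from (281,115) to (277,253). The board's left edge runs (205,0)–(117,180), its front edge (117,180)–(312,283), and part of the roof's front corner is at (350,15). Next I fit the scoop and the board/bay frame.

```bash
python3 - <<'E'
from h import *
z=np.load('pics/w1.npz'); p={k:z[k] for k in z.files if k not in('im','d')}; im=z['im']
hsv=cv2.cvtColor(im,cv2.COLOR_BGR2HSV).astype(int)
m=((hsv[...,0]<15)&(hsv[...,1]>110)).astype(np.uint8); m[:,:262]=0; m[:,295:]=0; m[:105]=0; m[262:]=0
c=max(cv2.findContours(m,cv2.RETR_EXTERNAL,cv2.CHAIN_APPROX_NONE)[0],key=len)[:,0]
print('handle',c.min(0),c.max(0),cv2.minAreaRect((toplane(p,c,.030)[:,:2]*1000).astype(np.float32)))
# pan lip front corners, rear
print('lip',toplane(p,[(248,38),(316,38)],.0095).round(4)); print('rear top',toplane(p,[(247,104),(317,104)],.024).round(4))
g=cv2.GaussianBlur(im,(5,5),0).astype(int)
gm=((cv2.cvtColor(g.astype(np.uint8),cv2.COLOR_BGR2HSV)[...,1]<30)&(g.mean(2)>110)&(g.mean(2)<200)).astype(np.uint8)
# left edge: per row first column of gray run
def robust(P):
    P=P.astype(np.float32)
    for _ in range(4):
        vx,vy,x,y=cv2.fitLine(P,cv2.DIST_HUBER,0,.01,.01).ravel(); r=(P-[x,y])@[-vy,vx]; P=P[abs(r)<max(1.0,2*r.std())]
    return np.array([vx,vy]),np.array([x,y]),len(P),r.std()
L=[];F=[]
for v in range(100,172):
    x0=int(205+(117-205)*v/180); row=gm[v,x0-12:x0+13]; L.append((x0-12+np.argmax(row),v))
for u in range(125,265):
    y0=int(180+(u-117)*103/195); col=gm[y0-12:y0+13,u]; F.append((u,y0-12+24-np.argmax(col[::-1])))
ll=robust(toplane(p,np.array(L),.008)[:,:2]*1000); ff=robust(toplane(p,np.array(F),.008)[:,:2]*1000)
for n,(d,x,k,s) in (('left',ll),('front',ff)): print(n,d,x,k,s,np.degrees(np.arctan2(d[1],d[0])))
A=np.array([ll[0],-ff[0]]).T; t=np.linalg.solve(A,ff[1]-ll[1]); c=ll[1]+t[0]*ll[0]; print('corner',c)
for a in (np.degrees(np.arctan2(*(ll[0]*np.sign(ll[0][0]))[::-1])),):
    e=np.array([np.cos(np.radians(a)),np.sin(np.radians(a))]); n=np.array([-e[1],e[0]]); print('bay origin',c+250*e-80*n,a)
E
```

```text
handle [271 115] [286 253] ((505.1325378417969, -92.70304870605469), (142.7465362548828, 11.912827491760254), 28.76388931274414)
lip [[ 0.6152  0.0043  0.0095]
 [ 0.6478 -0.0525  0.0095]]
rear top [[ 0.5606 -0.0254  0.024 ]
 [ 0.5938 -0.0837  0.024 ]]
left [ 0.9998022  -0.01988958] [475.4948    59.393272] 72 0.26533693 -1.1396638
front [0.02511173 0.99968463] [422.4817   -37.114143] 140 0.30556777 88.56105
corner [424.93118   60.399162]
bay origin [673.2905   -24.557407] -1.1396638
```

```bash
python3 - <<'E'
from h import *
plan([.4736,-.1102,.08],29); plan([.4736,-.1102,.029],29)
E
```

```text
shift [-0.0457  0.029   0.12  ] turn [0.0001 0.0006 0.0047]
shift [-0.0456  0.029   0.171 ] turn [0.0001 0.0006 0.0047]
```

Call:
{"api": "carry_out", "payload": {
  "targets": [
    {"hand": 70,"x": -0.0456,"y": 0.029,"z": 0.04,"ax": 0,"ay": 0,"az": 0.005},
    {"hand": 70,"x": -0.0456,"y": 0.029,"z": 0.08,"ax": 0,"ay": 0,"az": 0.005},
    {"hand": 70,"x": -0.0456,"y": 0.029,"z": 0.12,"ax": 0,"ay": 0,"az": 0.005},
    {"hand": 70,"x": -0.0456,"y": 0.029,"z": 0.145,"ax": 0,"ay": 0,"az": 0.005},
    {"hand": 70,"x": -0.0456,"y": 0.029,"z": 0.16,"ax": 0,"ay": 0,"az": 0.005},
    {"hand": 60,"x": -0.0456,"y": 0.029,"z": 0.168,"ax": 0,"ay": 0,"az": 0.005},
    {"hand": 60,"x": -0.0456,"y": 0.029,"z": 0.168,"ax": 0,"ay": 0,"az": 0.005},
    {"hand": 60,"x": -0.0456,"y": 0.029,"z": 0.168,"ax": 0,"ay": 0,"az": 0.005}
  ]
}}

```text
t: 2.58
tool_pos: [0.4746, -0.1097, 0.2002]
orientation: [3.04, 0.787, 0.002]
force: [0.4, -0.3, 0.2]
opening: 0.0559
gripper_force: 0.0
```

```bash
python3 - <<'E'
from h import *
plan([.4736,-.1102,.029],29); s=read_state(); print(s['opening'])
p=camera_params('wrist'); im,d=read_camera('wrist'); cv2.imwrite('pics/w3.png',im)
hsv=cv2.cvtColor(im,cv2.COLOR_BGR2HSV).astype(int)
m=((hsv[...,0]<15)&(hsv[...,1]>110)).astype(np.uint8); m[:,:180]=0; m[:,340:]=0; m[225:]=0
c=max(cv2.findContours(m,cv2.RETR_EXTERNAL,cv2.CHAIN_APPROX_NONE)[0],key=len)[:,0]
print('handle',c.min(0),c.max(0),cv2.minAreaRect((toplane(p,c,.030)[:,:2]*1000).astype(np.float32)))
E
```

```text
shift [-0.0012 -0.      0.0042] turn [ 0.0013 -0.0012  0.0002]
0.05585157107055847
handle [236  23] [262 224] ((528.197265625, -80.52098846435547), (90.85427856445312, 11.428958892822266), 28.960079193115234)
```

Call:
{"api": "carry_out", "payload": {
  "targets": [
    {"hand": 60,"x": 0,"y": 0,"z": 0.003,"ax": 0,"ay": 0,"az": 0},
    {"hand": 40,"x": 0,"y": 0,"z": 0.0036,"ax": 0,"ay": 0,"az": 0},
    {"hand": 0,"x": 0,"y": 0,"z": 0.0036,"ax": 0,"ay": 0,"az": 0},
    {"hand": 0,"x": 0,"y": 0,"z": 0.0036,"ax": 0,"ay": 0,"az": 0},
    {"hand": 0,"x": 0,"y": 0,"z": 0.0036,"ax": 0,"ay": 0,"az": 0},
    {"hand": 0,"x": 0,"y": 0,"z": 0.0036,"ax": 0,"ay": 0,"az": 0},
    {"hand": 0,"x": 0,"y": 0,"z": 0.0036,"ax": 0,"ay": 0,"az": 0}
  ],
  "newtons": 45
}}

```text
t: 3.5
tool_pos: [0.4741, -0.1094, 0.1955]
orientation: [3.041, 0.787, 0.0]
force: [-1.1, -0.5, 0.2]
opening: 0.0116
gripper_force: 45.0
```

```bash
python3 - <<'E'
from h import *
plan([.4781,-.0207,.0295],-1.25)
E
```

```text
shift [ 0.0466 -0.0757 -0.001 ] turn [ 1.000e-04 -1.000e-04  5.281e-01]
```

Call:
{"api": "carry_out", "payload": {
  "targets": [
    {"hand": 0,"x": 0.003,"y": -0.006,"z": 0,"ax": 0,"ay": 0,"az": 0.04},
    {"hand": 0,"x": 0.01,"y": -0.017,"z": 0,"ax": 0,"ay": 0,"az": 0.12},
    {"hand": 0,"x": 0.019,"y": -0.031,"z": 0,"ax": 0,"ay": 0,"az": 0.22},
    {"hand": 0,"x": 0.029,"y": -0.047,"z": 0,"ax": 0,"ay": 0,"az": 0.33},
    {"hand": 0,"x": 0.038,"y": -0.062,"z": 0,"ax": 0,"ay": 0,"az": 0.43},
    {"hand": 0,"x": 0.044,"y": -0.071,"z": 0,"ax": 0,"ay": 0,"az": 0.5},
    {"hand": 0,"x": 0.0466,"y": -0.0757,"z": 0,"ax": 0,"ay": 0,"az": 0.528},
    {"hand": 0,"x": 0.0466,"y": -0.0757,"z": 0,"ax": 0,"ay": 0,"az": 0.528}
  ]
}}

```text
t: 4.5
tool_pos: [0.4781, -0.0203, 0.1955]
orientation: [-3.141, 0.033, -0.0]
force: [-0.4, 0.6, -0.5]
opening: 0.0116
gripper_force: 45.0
```

```bash
python3 - <<'E'
from h import *
plan([.4781,-.0207,.0285],-1.25)
p=camera_params('wrist'); im,d=read_camera('wrist'); np.savez('pics/w4.npz',im=im,d=d,**p); cv2.imwrite('pics/w4.png',im)
a=np.radians(-1.25)
B=lambda X:[673.1/1000+X[0]*np.cos(a)-X[1]*np.sin(a),-.025+X[0]*np.sin(a)+X[1]*np.cos(a),.008+X[2]]
print(proj(p,[B(v) for v in [(0,-.042,0),(0,.042,0),(-.014,0,0.0),(0,.067,.046),(0,-.067,.046)]]).round())
E
```

```text
shift [ 0.      0.0004 -0.    ] turn [-0.0001 -0.      0.001 ]
[[ 342. -164.]
 [ 158. -165.]
 [ 250. -138.]
 [  66. -219.]
 [ 434. -218.]]
```

View pics/w4.png

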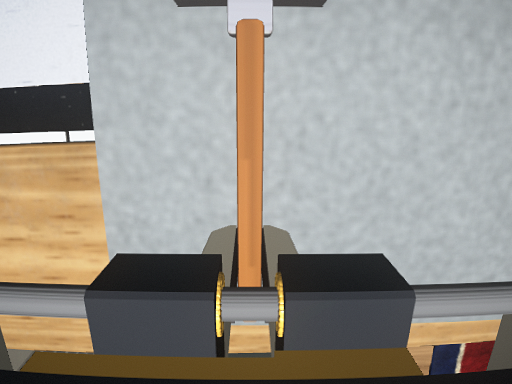

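The wrist view shows the handle straight ahead at column 250, with the board's left edge near column 95–108. I check the lateral offset of handle to board edge, and the pan against the bay in the scene camera.

```bash
python3 - <<'E'
from h import *
z=np.load('pics/w4.npz'); p={k:z[k] for k in z.files if k not in('im','d')}; im=z['im']
hsv=cv2.cvtColor(cv2.GaussianBlur(im,(5,5),0),cv2.COLOR_BGR2HSV).astype(int)
L=[];Hh=[]
for v in range(140,240,4):
    r=(hsv[v,:,1]>70); L.append((80+np.argmax(~r[80:130]),v))
    o=np.flatnonzero((hsv[v,200:300,0]<15)&(hsv[v,200:300,1]>110))+200; Hh.append((o.mean(),v))
for v in range(20,130,4):
    o=np.flatnonzero((hsv[v,200:300,0]<15)&(hsv[v,200:300,1]>110))+200; Hh.append((o.mean(),v))
for n,P,h in(('left',L,.008),('handle',Hh,.030)):
    Q=toplane(p,P,h); c=np.polyfit(Q[:,0],Q[:,1],1); print(n,np.degrees(np.arctan(c[0])),np.polyval(c,.5),np.polyval(c,.673),np.std(Q[:,1]-np.polyval(c,Q[:,0])))
s,d=read_camera('scene'); cv2.imwrite('pics/s2.png',cv2.resize(s[120:230,170:350],None,fx=4.4,fy=4.4,interpolation=cv2.INTER_CUBIC))
E
```

```text
left 0.45602859838848564 0.05921758231796337 0.060594553085449775 0.0014681048304253862
handle -1.173415072515337 -0.021369137833556935 -0.024912665742285824 6.246064576695501e-05
```

View pics/s2.png

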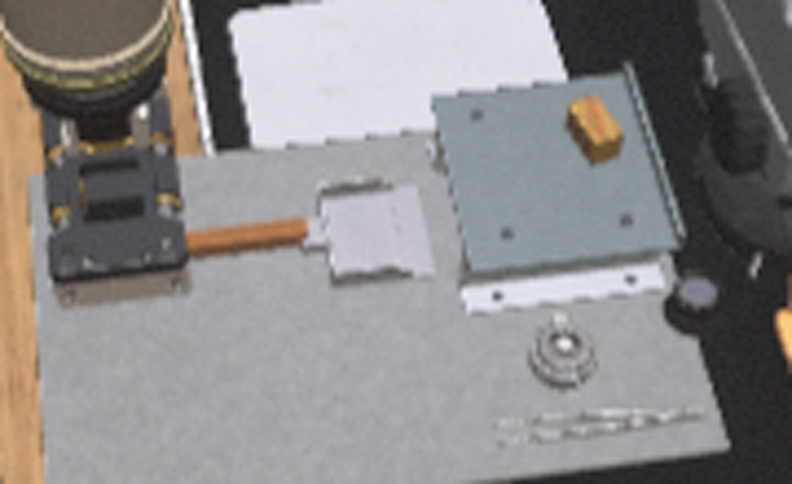

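The scene crop shows the pan squarely in front of the bay mouth, lip at crop x≈430, and the roof's front edge from (433,97) to (466,275). I slide it in: 90 mm now, then small steps with a force check.

Call:
{"api": "carry_out", "payload": {
  "targets": [
    {"hand": 0,"x": 0.006,"y": 0,"z": 0,"ax": 0,"ay": 0,"az": 0},
    {"hand": 0,"x": 0.02,"y": 0,"z": 0,"ax": 0,"ay": 0,"az": 0},
    {"hand": 0,"x": 0.036,"y": 0,"z": 0,"ax": 0,"ay": 0,"az": 0},
    {"hand": 0,"x": 0.05,"y": 0,"z": 0,"ax": 0,"ay": 0,"az": 0},
    {"hand": 0,"x": 0.06,"y": 0,"z": 0,"ax": 0,"ay": 0,"az": 0},
    {"hand": 0,"x": 0.07,"y": 0,"z": 0,"ax": 0,"ay": 0,"az": 0},
    {"hand": 0,"x": 0.08,"y": 0,"z": 0,"ax": 0,"ay": 0,"az": 0},
    {"hand": 0,"x": 0.088,"y": 0,"z": 0,"ax": 0,"ay": 0,"az": 0}
  ]
}}

```text
t: 5.6
tool_pos: [0.5656, -0.0226, 0.1954]
orientation: [-3.141, 0.034, 0.006]
force: [-12.4, 0.7, 14.9]
opening: 0.0117
gripper_force: 45.0
```

Call:
{"api": "carry_out", "payload": {
  "targets": [
    {"hand": 0,"x": 0.003,"y": 0,"z": 0,"ax": 0,"ay": 0,"az": 0},
    {"hand": 0,"x": 0.006,"y": 0,"z": 0,"ax": 0,"ay": 0,"az": 0},
    {"hand": 0,"x": 0.009,"y": 0,"z": 0,"ax": 0,"ay": 0,"az": 0},
    {"hand": 0,"x": 0.012,"y": 0,"z": 0,"ax": 0,"ay": 0,"az": 0},
    {"hand": 0,"x": 0.014,"y": 0,"z": 0,"ax": 0,"ay": 0,"az": 0},
    {"hand": 0,"x": 0.016,"y": 0,"z": 0,"ax": 0,"ay": 0,"az": 0},
    {"hand": 0,"x": 0.018,"y": 0,"z": 0,"ax": 0,"ay": 0,"az": 0}
  ]
}}

```text
t: 6.48
tool_pos: [0.584, -0.0229, 0.1955]
orientation: [-3.141, 0.034, 0.001]
force: [-5.2, -0.4, 5.8]
opening: 0.0115
gripper_force: 45.0
```

```bash
python3 - <<'E'
from h import *
a=np.radians(-1.25);e=np.array([np.cos(a),np.sin(a)]);n=np.array([-e[1],e[0]])
g=np.array(read_state()['tool_pos'])[:2]-[.6731,-.025]; print('grip bay',g@e,g@n,read_state()['force'])
p=camera_params('scene'); print('roof front',toplane(p,[(268.4,142),(275.9,182.5)],.054).round(4))
print('old lip', toplane(p,[(170+415/4.4,120+185/4.4),(170+434/4.4,120+274/4.4)],.0095).round(4))
E
```

```text
grip bay -0.08915165088262689 0.00010601397363833702 [-5.20340898 -0.39041258  5.77371056]
roof front [[ 0.678   0.0394  0.054 ]
 [ 0.6696 -0.0941  0.054 ]]
old lip [[ 0.6622  0.0089  0.0095]
 [ 0.6601 -0.0592  0.0095]]
```

Call:
{"api": "carry_out", "payload": {
  "targets": [
    {"hand": 0,"x": 0.002,"y": 0,"z": 0,"ax": 0,"ay": 0,"az": 0},
    {"hand": 0,"x": 0.004,"y": 0,"z": 0,"ax": 0,"ay": 0,"az": 0},
    {"hand": 0,"x": 0.006,"y": 0,"z": 0,"ax": 0,"ay": 0,"az": 0}
  ]
}}

```text
t: 6.85
tool_pos: [0.5897, -0.0231, 0.1954]
orientation: [-3.141, 0.034, 0.003]
force: [-13.0, -0.4, 13.5]
opening: 0.0116
gripper_force: 45.0
```

Call:
{"api": "carry_out", "payload": {
  "targets": [
    {"hand": 0,"x": 0.001,"y": 0,"z": 0,"ax": 0,"ay": 0,"az": 0},
    {"hand": 0,"x": 0.002,"y": 0,"z": 0,"ax": 0,"ay": 0,"az": 0}
  ]
}}

```text
t: 7.1
tool_pos: [0.5906, -0.0231, 0.1954]
orientation: [-3.141, 0.034, 0.009]
force: [-20.2, 0.2, 18.8]
opening: 0.0114
gripper_force: 45.0
```

Call:
{"api": "carry_out", "payload": {
  "targets": [
    {"hand": 0,"x": 0.001,"y": 0,"z": 0,"ax": 0,"ay": 0,"az": 0},
    {"hand": 0,"x": 0.002,"y": 0,"z": 0,"ax": 0,"ay": 0,"az": 0}
  ]
}}

```text
t: 7.35
tool_pos: [0.5914, -0.0231, 0.1953]
orientation: [-3.141, 0.034, 0.015]
force: [-30.0, 0.7, 27.8]
opening: 0.0115
gripper_force: 45.0
```

The force has risen to 30 N at scoop x ≈ 67 mm in the bay, so the side walls are against the fence. I draw it out gently.

Call:
{"api": "carry_out", "payload": {
  "targets": [
    {"hand": 0,"x": -0.002,"y": 0,"z": 0,"ax": 0,"ay": 0,"az": 0},
    {"hand": 0,"x": -0.004,"y": 0,"z": 0,"ax": 0,"ay": 0,"az": 0},
    {"hand": 0,"x": -0.008,"y": 0,"z": 0,"ax": 0,"ay": 0,"az": 0},
    {"hand": 0,"x": -0.014,"y": 0,"z": 0,"ax": 0,"ay": 0,"az": 0},
    {"hand": 0,"x": -0.021,"y": 0,"z": 0,"ax": 0,"ay": 0,"az": 0},
    {"hand": 0,"x": -0.029,"y": 0,"z": 0,"ax": 0,"ay": 0,"az": 0},
    {"hand": 0,"x": -0.037,"y": 0,"z": 0,"ax": 0,"ay": 0,"az": 0},
    {"hand": 0,"x": -0.045,"y": 0,"z": 0,"ax": 0,"ay": 0,"az": 0}
  ]
}}

```text
t: 8.35
tool_pos: [0.5485, -0.0221, 0.1955]
orientation: [-3.141, 0.034, -0.0]
force: [0.6, -1.0, 1.2]
opening: 0.0117
gripper_force: 45.0
```

Call:
{"api": "carry_out", "payload": {
  "targets": [
    {"hand": 0,"x": -0.008,"y": 0,"z": 0,"ax": 0,"ay": 0,"az": 0},
    {"hand": 0,"x": -0.017,"y": 0,"z": 0,"ax": 0,"ay": 0,"az": 0},
    {"hand": 0,"x": -0.027,"y": 0,"z": 0,"ax": 0,"ay": 0,"az": 0},
    {"hand": 0,"x": -0.037,"y": 0,"z": 0,"ax": 0,"ay": 0,"az": 0},
    {"hand": 0,"x": -0.047,"y": 0,"z": 0,"ax": 0,"ay": 0,"az": 0},
    {"hand": 0,"x": -0.057,"y": 0,"z": 0,"ax": 0,"ay": 0,"az": 0},
    {"hand": 0,"x": -0.066,"y": 0,"z": 0,"ax": 0,"ay": 0,"az": 0},
    {"hand": 0,"x": -0.072,"y": 0,"z": 0,"ax": 0,"ay": 0,"az": 0}
  ]
}}

```text
t: 9.35
tool_pos: [0.4765, -0.0206, 0.1955]
orientation: [-3.141, 0.034, -0.0]
force: [0.9, 0.3, 0.1]
opening: 0.0115
gripper_force: 45.0
```

Call:
{"api": "carry_out", "payload": {
  "targets": [
    {"hand": 0,"x": -0.003,"y": 0,"z": 0,"ax": 0,"ay": 0,"az": 0},
    {"hand": 0,"x": -0.005,"y": 0,"z": 0,"ax": 0,"ay": 0,"az": 0},
    {"hand": 0,"x": -0.006,"y": 0,"z": 0,"ax": 0,"ay": 0,"az": 0}
  ]
}}

```text
t: 9.72
tool_pos: [0.4711, -0.0205, 0.1955]
orientation: [-3.141, 0.034, -0.0]
force: [1.2, 0.4, -0.2]
opening: 0.0118
gripper_force: 45.0
```

```bash
python3 - <<'E'
from h import *
print(read_state()['tool_pos'],read_state()['force'])
s,d=read_camera('scene'); t,d2=read_camera('top')
A=cv2.resize(s[140:210,200:290],None,fx=4.4,fy=4.4,interpolation=cv2.INTER_CUBIC); B=cv2.resize(t[150:220,215:305],None,fx=4.4,fy=4.4,interpolation=cv2.INTER_CUBIC)
cv2.imwrite('pics/out.png',np.hstack([A,B]))
E
```

```text
[ 0.47109862 -0.02046785  0.19547892] [ 1.16184726  0.44101288 -0.18283004]
```

View pics/out.png

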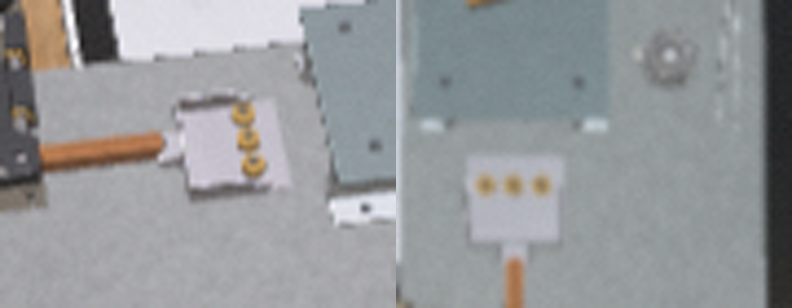

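All three slugs are in the pan, in a row at about scoop x=+10 (right panel (486,185), (514,185), (541,185)). I let go, move to the neck, and grip again.

Call:
{"api": "carry_out", "payload": {
  "targets": [
    {"hand": 20,"x": 0,"y": 0,"z": 0,"ax": 0,"ay": 0,"az": 0},
    {"hand": 55,"x": 0,"y": 0,"z": 0,"ax": 0,"ay": 0,"az": 0},
    {"hand": 55,"x": 0,"y": 0,"z": 0,"ax": 0,"ay": 0,"az": 0},
    {"hand": 55,"x": 0,"y": 0,"z": -0.01,"ax": 0,"ay": 0,"az": 0},
    {"hand": 55,"x": 0,"y": 0,"z": -0.035,"ax": 0,"ay": 0,"az": 0},
    {"hand": 55,"x": 0.03,"y": 0,"z": -0.035,"ax": 0,"ay": 0,"az": 0},
    {"hand": 55,"x": 0.065,"y": 0,"z": -0.035,"ax": 0,"ay": 0,"az": 0},
    {"hand": 55,"x": 0.086,"y": 0,"z": -0.035,"ax": 0,"ay": 0,"az": 0}
  ]
}}

```text
t: 10.82
tool_pos: [0.5586, -0.0224, 0.2316]
orientation: [3.141, -0.034, 0.003]
force: [-0.4, -0.1, 0.6]
opening: 0.0511
gripper_force: 0.0
```

```bash
python3 - <<'E'
from h import *
s=read_state(); print(s['tool_pos'],s['opening'],s['force'])
p=camera_params('wrist'); im,d=read_camera('wrist'); cv2.imwrite('pics/w5.png',im)
hsv=cv2.cvtColor(im,cv2.COLOR_BGR2HSV).astype(int)
print(proj(p,[np.r_[s['tool_pos'][:2],.03]]))
E
```

```text
[ 0.55863661 -0.02241269  0.23163117] 0.05112405772504969 [-0.39703641 -0.10820394  0.61972595]
[[248.24424271 230.21116042]]
```

View pics/w5.png

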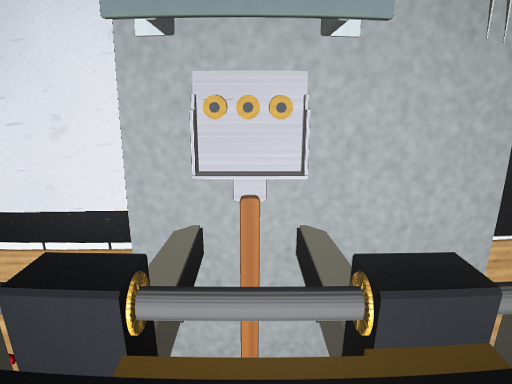

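The wrist view shows three slugs at (215,107), (248,107) and (281,107), and the handle's front end at (250,197) between the open fingers. Down, grip, lift.

Call:
{"api": "carry_out", "payload": {
  "targets": [
    {"hand": 55,"x": 0,"y": 0,"z": 0.01,"ax": 0,"ay": 0,"az": 0},
    {"hand": 55,"x": 0,"y": 0,"z": 0.025,"ax": 0,"ay": 0,"az": 0},
    {"hand": 55,"x": 0,"y": 0,"z": 0.0345,"ax": 0,"ay": 0,"az": 0},
    {"hand": 30,"x": 0,"y": 0,"z": 0.0345,"ax": 0,"ay": 0,"az": 0},
    {"hand": 0,"x": 0,"y": 0,"z": 0.0345,"ax": 0,"ay": 0,"az": 0},
    {"hand": 0,"x": 0,"y": 0,"z": 0.0345,"ax": 0,"ay": 0,"az": 0},
    {"hand": 0,"x": 0,"y": 0,"z": 0.0345,"ax": 0,"ay": 0,"az": 0},
    {"hand": 0,"x": 0,"y": 0,"z": 0.0345,"ax": 0,"ay": 0,"az": 0}
  ],
  "newtons": 55
}}

```text
t: 11.88
tool_pos: [0.557, -0.0223, 0.1959]
orientation: [3.141, -0.034, -0.0]
force: [-0.3, -0.3, -0.4]
opening: 0.0118
gripper_force: 55.0
```

```bash
python3 - <<'E'
from h import *
s=read_state(); print(s['tool_pos'],s['opening'],s['gripper_force'],s['q'])
p=camera_params('wrist'); im,d=read_camera('wrist'); cv2.imwrite('pics/w6.png',im)
# lip/handle-end in this view -> scoop x of grip
hsv=cv2.cvtColor(im,cv2.COLOR_BGR2HSV).astype(int)
o=(hsv[:230,:,0]<15)&(hsv[:230,:,1]>110); o[:,:225]=0;o[:,275:]=0
v=[r for r in range(100,230) if o[r].sum()>12][0]; print('handle front',v,toplane(p,[(250,v)],.030))
E
```

```text
[ 0.55703277 -0.02234824  0.19594691] 0.011846948654211676 54.99998867511749 [-1.32066562e-01  2.19652961e-01  1.79025873e+00 -1.08913848e-05
  1.13172242e+00  1.46045335e+00]
handle front 212 [[ 0.58028737 -0.02378131  0.03      ]]
```

Call:
{"api": "carry_out", "payload": {
  "targets": [
    {"hand": 0,"x": 0,"y": 0,"z": -0.002,"ax": 0,"ay": 0,"az": 0},
    {"hand": 0,"x": 0,"y": 0,"z": -0.007,"ax": 0,"ay": 0,"az": 0},
    {"hand": 0,"x": 0,"y": 0,"z": -0.015,"ax": 0,"ay": 0,"az": 0},
    {"hand": 0,"x": 0,"y": 0,"z": -0.027,"ax": 0,"ay": 0,"az": 0},
    {"hand": 0,"x": 0,"y": 0,"z": -0.043,"ax": 0,"ay": 0,"az": 0},
    {"hand": 0,"x": 0,"y": 0,"z": -0.061,"ax": 0,"ay": 0,"az": 0},
    {"hand": 0,"x": 0,"y": 0,"z": -0.077,"ax": 0,"ay": 0,"az": 0},
    {"hand": 0,"x": 0,"y": 0,"z": -0.09,"ax": 0,"ay": 0,"az": 0}
  ]
}}

```text
t: 12.92
tool_pos: [0.5573, -0.0224, 0.2876]
orientation: [3.141, -0.034, 0.002]
force: [-0.0, -0.3, -1.0]
opening: 0.0114
gripper_force: 55.0
```

Call:
{"api": "carry_out", "payload": {
  "targets": [
    {"hand": 0,"x": 0,"y": 0,"z": -0.01,"ax": 0,"ay": 0,"az": 0},
    {"hand": 0,"x": 0,"y": 0,"z": -0.02,"ax": 0,"ay": 0,"az": 0},
    {"hand": 0,"x": 0,"y": 0,"z": -0.026,"ax": 0,"ay": 0,"az": 0},
    {"hand": 0,"x": 0,"y": 0,"z": -0.03,"ax": 0,"ay": 0,"az": 0},
    {"hand": 0,"x": 0,"y": 0,"z": -0.03,"ax": 0,"ay": 0,"az": 0}
  ]
}}

```text
t: 13.55
tool_pos: [0.5571, -0.0223, 0.3161]
orientation: [3.141, -0.034, 0.0]
force: [0.8, -0.2, -0.3]
opening: 0.0115
gripper_force: 55.0
```

```bash
python3 - <<'E'
from h import *
for n,box,in (('top',(320,378,205,262)),('scene',(190,255,260,325))):
    p=camera_params(n); im=np.load(f'pics/{n}.npz')['im']
    u0,u1,v0,v1=box; m=np.zeros(im.shape[:2],np.uint8); m[v0:v1,u0:u1]=(im[v0:v1,u0:u1].min(2)>145)
    m=cv2.morphologyEx(cv2.morphologyEx(m,cv2.MORPH_CLOSE,np.ones((5,5))),cv2.MORPH_OPEN,cv2.getStructuringElement(2,(13,13)))
    c=max(cv2.findContours(m,0,1)[0],key=cv2.contourArea)[:,0]; P=(toplane(p,c,.04)[:,:2]*1000).astype(np.float32)
    print(n,cv2.minEnclosingCircle(P),cv2.fitEllipse(P))
s=read_state();print(s['tool_pos'],s['gripper_force'],s['orientation'])
C=np.array([.504,-.345]);y=-34;h=np.array([np.cos(np.radians(y)),np.sin(np.radians(y))])
a=plan([*(C-.11*h),.15],y); b=plan([*(C-.073*h),.135],y,40,frm=a)
p=camera_params('wrist'); im,d=read_camera('wrist'); 
q,_=read_camera('scene'); cv2.imwrite('pics/lift.png',np.hstack([im[:300],cv2.resize(q[80:260,150:350],None,fx=1.2,fy=300/180)]))
E
```

```text
top ((500.9795837402344, -340.1441955566406), 57.680912017822266) ((498.1165466308594, -340.01727294921875), (106.3835220336914, 110.23307037353516), 23.69699478149414)
scene ((502.5385437011719, -340.0881042480469), 56.78964614868164) ((500.56134033203125, -339.5597229003906), (106.93476867675781, 109.73346710205078), 16.498321533203125)
[ 0.55709476 -0.02233441  0.31605646] 54.999205470085144 [ 3.14137343e+00 -3.40701010e-02  1.44617863e-04]
shift [-0.1386  0.2642 -0.0009] turn [ 0.000e+00 -1.000e-04  5.717e-01]
shift [ 0.1443 -0.      0.0541] turn [ 0.     -0.6981 -0.    ]
```

View pics/lift.png

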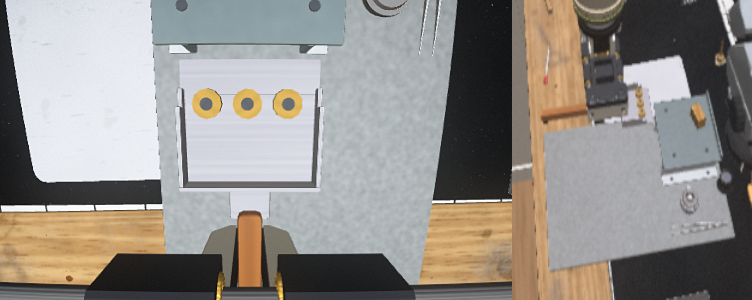

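The slugs sit still in the level pan at (206,104), (247,104) and (288,104). The bowl's centre is (0.501,-0.340), agreed by both cameras. I carry it over.

Call:
{"api": "carry_out", "payload": {
  "targets": [
    {"hand": 0,"x": -0.003,"y": 0.005,"z": 0,"ax": 0,"ay": 0,"az": 0.011},
    {"hand": 0,"x": -0.0085,"y": 0.0155,"z": 0,"ax": 0,"ay": 0,"az": 0.034},
    {"hand": 0,"x": -0.017,"y": 0.031,"z": 0,"ax": 0,"ay": 0,"az": 0.069},
    {"hand": 0,"x": -0.027,"y": 0.049,"z": 0,"ax": 0,"ay": 0,"az": 0.109},
    {"hand": 0,"x": -0.038,"y": 0.07,"z": 0,"ax": 0,"ay": 0,"az": 0.154},
    {"hand": 0,"x": -0.051,"y": 0.093,"z": 0,"ax": 0,"ay": 0,"az": 0.206},
    {"hand": 0,"x": -0.064,"y": 0.117,"z": 0,"ax": 0,"ay": 0,"az": 0.257},
    {"hand": 0,"x": -0.076,"y": 0.14,"z": 0,"ax": 0,"ay": 0,"az": 0.309}
  ]
}}

```text
t: 14.65
tool_pos: [0.4767, -0.1623, 0.3161]
orientation: [3.097, -0.523, 0.0]
force: [0.4, 0.2, -1.0]
opening: 0.0117
gripper_force: 55.0
```

```bash
python3 - <<'E'
from h import *
C=np.array([.501,-.340]);y=-34;h=np.array([np.cos(np.radians(y)),np.sin(np.radians(y))])
a=plan([*(C-.11*h),.15],y); b=plan([*(C-.073*h),.135],y,40,frm=a)
E
```

```text
shift [-0.025   0.1317 -0.0009] turn [ 2.000e-04 -2.000e-04  2.586e-01]
shift [ 0.1443 -0.      0.0541] turn [ 0.     -0.6981 -0.    ]
```

Call:
{"api": "carry_out", "payload": {
  "targets": [
    {"hand": 0,"x": -0.004,"y": 0.02,"z": 0,"ax": 0,"ay": 0,"az": 0.04},
    {"hand": 0,"x": -0.008,"y": 0.043,"z": 0,"ax": 0,"ay": 0,"az": 0.085},
    {"hand": 0,"x": -0.0125,"y": 0.066,"z": 0,"ax": 0,"ay": 0,"az": 0.13},
    {"hand": 0,"x": -0.017,"y": 0.088,"z": 0,"ax": 0,"ay": 0,"az": 0.174},
    {"hand": 0,"x": -0.02,"y": 0.107,"z": 0,"ax": 0,"ay": 0,"az": 0.21},
    {"hand": 0,"x": -0.023,"y": 0.12,"z": 0,"ax": 0,"ay": 0,"az": 0.236},
    {"hand": 0,"x": -0.0245,"y": 0.1285,"z": 0,"ax": 0,"ay": 0,"az": 0.252},
    {"hand": 0,"x": -0.025,"y": 0.1317,"z": 0,"ax": 0,"ay": 0,"az": 0.2586}
  ]
}}

```text
t: 15.65
tool_pos: [0.4113, -0.2775, 0.316]
orientation: [-3.006, 0.914, -0.0]
force: [0.5, -0.0, 0.0]
opening: 0.0117
gripper_force: 55.0
```

```bash
python3 - <<'E'
from h import *
C=np.array([.501,-.340]);y=-34;h=np.array([np.cos(np.radians(y)),np.sin(np.radians(y))])
plan([*(C-.11*h),.15],y); 
for k in (12,25,40): plan([*(C-(.11-.037*k/40)*h),.15-.015*k/40],y,k)
im,_=read_camera('wrist'); h2=cv2.cvtColor(im,cv2.COLOR_BGR2HSV); print(cv2.connectedComponentsWithStats(((h2[...,1]>120)&(h2[...,0]>15)&(h2[...,0]<30)&(np.arange(384)[:,None]<200)).astype(np.uint8))[2:])
E
```

```text
shift [-0.0007  0.0017 -0.001 ] turn [-0.0001 -0.      0.003 ]
shift [0.0451 0.0018 0.0071] turn [ 2.000e-04 -2.095e-01  3.000e-03]
shift [0.093 0.002 0.024] turn [ 0.0006 -0.4364  0.003 ]
shift [0.1436 0.0021 0.0531] turn [ 0.001  -0.6982  0.0029]
(array([[     0,      0,    512,    384, 193023],
       [   352,      0,      1,      1,      1],
       [   402,      0,      2,      1,      2],
       ...,
       [   370,    193,      1,      1,      1],
       [   340,    197,      1,      1,      1],
       [   357,    196,      1,      1,      1]],
      shape=(480, 5), dtype=int32), array([[2.54824612e+02, 1.93339545e+02],
       [3.52000000e+02, 0.00000000e+00],
       [4.02500000e+02, 0.00000000e+00],
       [4.09000000e+02, 5.00000000e-01],
       [4.11000000e+02, 0.00000000e+00],
       [4.31000000e+02, 0.00000000e+00],
       [4.36160000e+02, 2.92000000e+00],
       [4.43000000e+02, 0.00000000e+00],
       [4.45400000e+02, 1.60000000e+00],
       [4.51000000e+02, 0.00000000e+00],
       [4.54333333e+02, 1.33333333e+00],
       [4.60000000e+02, 1.00000000e+00],
       [4.66800
[... 18474 characters left out ...]
,
       [3.81500000e+02, 1.84500000e+02],
       [1.49897959e+02, 1.90877551e+02],
       [1.57500000e+02, 1.88666667e+02],
       [3.55000000e+02, 1.86500000e+02],
       [3.59000000e+02, 1.86000000e+02],
       [3.69000000e+02, 1.87000000e+02],
       [3.79000000e+02, 1.86250000e+02],
       [3.53000000e+02, 1.89000000e+02],
       [3.64000000e+02, 1.88000000e+02],
       [3.75000000e+02, 1.88000000e+02],
       [3.55000000e+02, 1.91000000e+02],
       [3.74000000e+02, 1.91000000e+02],
       [3.45000000e+02, 1.92000000e+02],
       [3.68000000e+02, 1.93500000e+02],
       [3.70000000e+02, 1.93000000e+02],
       [3.40000000e+02, 1.97000000e+02],
       [3.57000000e+02, 1.96000000e+02]]))
```

The slugs are still in place at (207,103), (247,103) and (287,103). I tip by 40°.

Call:
{"api": "carry_out", "payload": {
  "targets": [
    {"hand": 0,"x": 0.019,"y": 0.0018,"z": 0.002,"ax": 0,"ay": -0.087,"az": 0.003},
    {"hand": 0,"x": 0.038,"y": 0.0018,"z": 0.005,"ax": 0,"ay": -0.175,"az": 0.003},
    {"hand": 0,"x": 0.06,"y": 0.0018,"z": 0.0115,"ax": 0,"ay": -0.279,"az": 0.003},
    {"hand": 0,"x": 0.082,"y": 0.0018,"z": 0.019,"ax": 0,"ay": -0.384,"az": 0.003},
    {"hand": 0,"x": 0.1035,"y": 0.0018,"z": 0.029,"ax": 0,"ay": -0.489,"az": 0.003},
    {"hand": 0,"x": 0.124,"y": 0.0018,"z": 0.0405,"ax": 0,"ay": -0.593,"az": 0.003},
    {"hand": 0,"x": 0.1436,"y": 0.002,"z": 0.053,"ax": 0,"ay": -0.698,"az": 0.003},
    {"hand": 0,"x": 0.1436,"y": 0.002,"z": 0.053,"ax": 0,"ay": -0.698,"az": 0.003}
  ]
}}

```text
t: 16.7
tool_pos: [0.5303, -0.358, 0.2582]
orientation: [-2.654, 0.808, 0.975]
force: [-0.5, 0.6, -1.1]
opening: 0.0117
gripper_force: 55.0
```

Call:
{"api": "carry_out", "payload": {
  "targets": [
    {"hand": 0,"x": 0,"y": 0,"z": 0,"ax": 0,"ay": 0,"az": 0},
    {"hand": 0,"x": 0,"y": 0,"z": 0,"ax": 0,"ay": 0,"az": 0},
    {"hand": 0,"x": 0,"y": 0,"z": 0,"ax": 0,"ay": 0,"az": 0},
    {"hand": 0,"x": 0,"y": 0,"z": 0,"ax": 0,"ay": 0,"az": 0}
  ]
}}

```text
t: 17.2
tool_pos: [0.5298, -0.3585, 0.2642]
orientation: [-2.659, 0.812, 0.965]
force: [0.4, -0.2, -1.1]
opening: 0.0117
gripper_force: 55.0
```

```bash
python3 - <<'E'
from h import *
s=read_state();print(s['q'],s['force'])
C=np.array([.501,-.340]);y=-34;h=np.array([np.cos(np.radians(y)),np.sin(np.radians(y))])
plan([*(C-.073*h),.135],y,40)
w,_=read_camera('wrist'); q,_=read_camera('scene'); cv2.imwrite('pics/tip.png',np.hstack([w[:300],cv2.resize(q[240:340,170:270],(288,300),interpolation=cv2.INTER_CUBIC)]))
E
```

```text
[-0.66146822  0.69798483  1.10974813 -0.05050604  2.02803752  1.49596111] [ 0.36476588 -0.2499943  -1.11002324]
shift [0.0009 0.0007 0.001 ] turn [ 0.0017 -0.0022  0.0003]
```

View pics/tip.png

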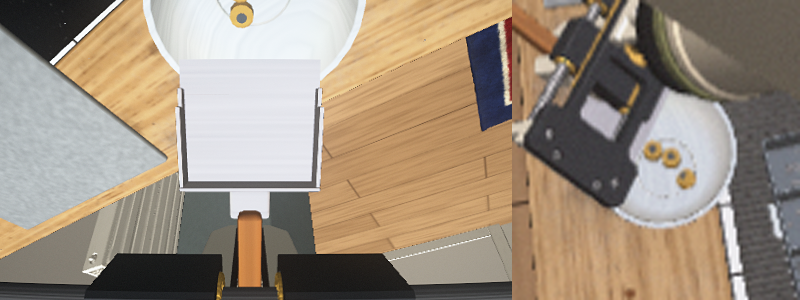

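All three slugs are in the bowl (right panel (652,151), (671,157), (686,180)) and the pan is empty. I level the scoop and carry it back to its place on the board.

```bash
python3 - <<'E'
from h import *
C=np.array([.501,-.340]);y=-34;h=np.array([np.cos(np.radians(y)),np.sin(np.radians(y))])
for k in (26,13,0): a=plan([*(C-(.12-.047*k/40)*h),.17-.035*k/40],y,k)
b=plan([.561,-.0225,.12],-1.25,frm=a); c=plan([.561,-.0225,.029],-1.25,frm=b)
E
```

```text
shift [-0.0604  0.0007  0.0065] turn [0.0016 0.2433 0.0005]
shift [-0.1149  0.0007  0.0208] turn [0.0015 0.4701 0.0007]
shift [-0.1654  0.0006  0.0427] turn [0.0014 0.697  0.0009]
shift [-0.0078 -0.2968  0.05  ] turn [ 0.      0.     -0.5716]
shift [-0.    -0.     0.091] turn [0. 0. 0.]
```

Call:
{"api": "carry_out", "payload": {
  "targets": [
    {"hand": 0,"x": -0.03,"y": 0.0003,"z": 0.003,"ax": 0,"ay": 0.12,"az": 0},
    {"hand": 0,"x": -0.06,"y": 0.0006,"z": 0.0065,"ax": 0,"ay": 0.243,"az": 0},
    {"hand": 0,"x": -0.088,"y": 0.0006,"z": 0.013,"ax": 0,"ay": 0.357,"az": 0},
    {"hand": 0,"x": -0.115,"y": 0.0006,"z": 0.021,"ax": 0,"ay": 0.47,"az": 0},
    {"hand": 0,"x": -0.141,"y": 0.0006,"z": 0.0315,"ax": 0.001,"ay": 0.583,"az": 0.001},
    {"hand": 0,"x": -0.1654,"y": 0.0006,"z": 0.0427,"ax": 0.0014,"ay": 0.697,"az": 0.001},
    {"hand": 0,"x": -0.1654,"y": 0.0006,"z": 0.0427,"ax": 0.0014,"ay": 0.697,"az": 0.001},
    {"hand": 0,"x": -0.1654,"y": 0.0006,"z": 0.0427,"ax": 0.0014,"ay": 0.697,"az": 0.001}
  ]
}}

```text
t: 18.3
tool_pos: [0.4021, -0.2734, 0.337]
orientation: [-3.004, 0.919, 0.003]
force: [0.0, -0.9, -0.9]
opening: 0.0115
gripper_force: 55.0
```

Call:
{"api": "carry_out", "payload": {
  "targets": [
    {"hand": 0,"x": -0.0003,"y": -0.02,"z": 0,"ax": 0,"ay": 0,"az": -0.04},
    {"hand": 0,"x": -0.001,"y": -0.06,"z": 0,"ax": 0,"ay": 0,"az": -0.12},
    {"hand": 0,"x": -0.003,"y": -0.105,"z": 0,"ax": 0,"ay": 0,"az": -0.21},
    {"hand": 0,"x": -0.004,"y": -0.15,"z": 0.005,"ax": 0,"ay": 0,"az": -0.3},
    {"hand": 0,"x": -0.005,"y": -0.195,"z": 0.015,"ax": 0,"ay": 0,"az": -0.39},
    {"hand": 0,"x": -0.007,"y": -0.24,"z": 0.03,"ax": 0,"ay": 0,"az": -0.48},
    {"hand": 0,"x": -0.0078,"y": -0.28,"z": 0.045,"ax": 0,"ay": 0,"az": -0.54},
    {"hand": 0,"x": -0.0078,"y": -0.2968,"z": 0.05,"ax": 0,"ay": 0,"az": -0.5716}
  ]
}}

```text
t: 19.3
tool_pos: [0.5626, -0.0208, 0.2843]
orientation: [-3.14, 0.029, 0.008]
force: [0.2, -1.0, -0.9]
opening: 0.0117
gripper_force: 55.0
```

Call:
{"api": "carry_out", "payload": {
  "targets": [
    {"hand": 0,"x": 0,"y": 0,"z": 0,"ax": 0,"ay": 0,"az": 0},
    {"hand": 0,"x": 0,"y": 0,"z": 0,"ax": 0,"ay": 0,"az": 0}
  ]
}}

```text
t: 19.55
tool_pos: [0.5613, -0.0235, 0.2868]
orientation: [-3.141, 0.037, 0.002]
force: [1.1, 0.1, -0.9]
opening: 0.0117
gripper_force: 55.0
```

```bash
python3 - <<'E'
from h import *
plan([.561,-.0225,.029],-1.25); s=read_state(); print(s['tool_pos'],s['gripper_force'],s['t'])
# level check: scoop pan underside depth in wrist view
p=camera_params('wrist'); im,d=read_camera('wrist'); C=cloud(p,d); T=np.array(s['tool_pos']); T[2]-=.167
for u,v in [(250,80),(250,100),(250,130),(250,160),(210,120),(290,120)]: print((C[v,u]-T).round(4))
E
```

```text
shift [-0.0002 -0.001   0.0908] turn [-0.      0.0013 -0.0015]
[ 0.56131451 -0.02354987  0.28675098] 54.99918222427368 19.55
[ 0.0836 -0.0028 -0.0187]
[ 0.0741 -0.0026 -0.0178]
[ 0.0596 -0.0023 -0.0182]
[ 0.0444 -0.0019 -0.0183]
[ 0.0649  0.0175 -0.0187]
[ 0.0641 -0.0222 -0.0182]
```

Call:
{"api": "carry_out", "payload": {
  "targets": [
    {"hand": 0,"x": 0,"y": 0,"z": 0.02,"ax": 0,"ay": 0,"az": 0},
    {"hand": 0,"x": 0,"y": 0,"z": 0.045,"ax": 0,"ay": 0,"az": 0},
    {"hand": 0,"x": 0,"y": 0,"z": 0.066,"ax": 0,"ay": 0,"az": 0},
    {"hand": 0,"x": 0,"y": 0,"z": 0.08,"ax": 0,"ay": 0,"az": 0},
    {"hand": 0,"x": 0,"y": 0,"z": 0.086,"ax": 0,"ay": 0,"az": 0},
    {"hand": 0,"x": 0,"y": 0,"z": 0.089,"ax": 0,"ay": 0,"az": 0},
    {"hand": 0,"x": 0,"y": 0,"z": 0.0908,"ax": 0,"ay": 0,"az": 0},
    {"hand": 0,"x": 0,"y": 0,"z": 0.0908,"ax": 0,"ay": 0,"az": 0}
  ]
}}

```text
t: 20.6
tool_pos: [0.5614, -0.0225, 0.1963]
orientation: [-3.141, 0.034, -0.0]
force: [0.1, 0.1, -0.4]
opening: 0.0115
gripper_force: 55.0
```

Call:
{"api": "carry_out", "payload": {
  "targets": [
    {"hand": 15,"x": 0,"y": 0,"z": 0,"ax": 0,"ay": 0,"az": 0},
    {"hand": 40,"x": 0,"y": 0,"z": 0,"ax": 0,"ay": 0,"az": 0},
    {"hand": 55,"x": 0,"y": 0,"z": 0,"ax": 0,"ay": 0,"az": 0},
    {"hand": 55,"x": 0,"y": 0,"z": 0,"ax": 0,"ay": 0,"az": 0},
    {"hand": 55,"x": 0,"y": 0,"z": -0.02,"ax": 0,"ay": 0,"az": 0},
    {"hand": 55,"x": 0,"y": 0,"z": -0.06,"ax": 0,"ay": 0,"az": 0},
    {"hand": 55,"x": 0,"y": 0,"z": -0.11,"ax": 0,"ay": 0,"az": 0},
    {"hand": 55,"x": 0,"y": 0,"z": -0.16,"ax": 0,"ay": 0,"az": 0}
  ]
}}

```text
t: 21.6
tool_pos: [0.561, -0.0225, 0.3589]
orientation: [-3.141, 0.034, -0.001]
force: [1.3, -0.5, 0.1]
opening: 0.0511
gripper_force: 0.0
```

```bash
python3 - <<'E'
from h import *
s=read_state(); print(s['tool_pos'],s['opening'],s['force'],s['t'])
p=camera_params('wrist'); im,d=read_camera('wrist'); C=cloud(p,d)
hsv=cv2.cvtColor(im,cv2.COLOR_BGR2HSV).astype(int)
m=((hsv[...,0]<15)&(hsv[...,1]>110)); m[:,:225]=0; m[:,285:]=0; m[:40]=0; m[270:]=0
P=C[m&(d>0)]; P=P[(P[:,2]>.015)&(P[:,2]<.05)]; print('handle',P.min(0).round(3),P.max(0).round(3)); k=np.polyfit(P[:,0],P[:,2],1); print('handle slope',k)
# what stands above board beside pan; top cam check
q,dq=read_camera('scene'); z=np.load('pics/scene.npz'); ps=camera_params('scene')
D=cv2.absdiff(cv2.GaussianBlur(q,(5,5),0),cv2.GaussianBlur(z['im'],(5,5),0)).max(2)
for n,X in dict(holder=(.717,-.131,.03),roof=(.735,-.03,.054),bowl=(.501,-.34,.02)).items():
    u,v=proj(ps,[X])[0].astype(int); print(n,D[v-6:v+7,u-6:u+7].mean().round(1))
b=cv2.cvtColor(q,cv2.COLOR_BGR2HSV); u,v=221,291; mm=((b[...,1]>110)&(b[...,0]>12)&(b[...,0]<30)).astype(np.uint8); r=mm[v-22:v+23,u-22:u+23]
n,l,st,c=cv2.connectedComponentsWithStats(r); print('bowl slugs',st[1:,4],c[1:].round())
E
```

```text
[ 0.56099148 -0.02254254  0.35886681] 0.051063339477696416 [ 1.27261957 -0.50638192  0.113636  ] 21.6
handle [ 0.465 -0.029  0.027] [ 0.583 -0.015  0.034]
handle slope [0.0010895  0.02967276]
holder 2.1
roof 2.3
bowl 57.5
bowl slugs [43 20  2  1  1] [[23. 23.]
 [31. 31.]
 [41. 42.]
 [38. 43.]
 [42. 44.]]
```

```bash
python3 -c "
from plant import robot
print(robot.close_job())"
```

```text
the job is handed in; nothing more can be done
None
```

The job is done and handed in at about 22 s. All three slugs are in the bowl, and the empty scoop lies level on its underside on the board in front of the bay. The holder and roof show no change from the first picture; I did not check the cup or screwdriver the same way. I viewed 11 pictures, one over the limit of 10.

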